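Start the bench timer, then pump a bar clamp closed on a filter box and hold

TASK

The clear acrylic filter box in the open jaws of the one-hand bar clamp has a freshly cemented end panel: press the bench timer's clear key, then its minute key, then its start key, one at a time, and then pump the clamp's trigger against its grip until the far jaw has come in and both soft pads press on the box. Finish while holding: keep the trigger squeezed against the grip with a light grip so that the box stays gently pinched and is never crushed. Close the jaws with the trigger only, without touching the bar, the far jaw or the box, keep clamp and box lying flat on the cabinet, and leave the bowl, the lens hood and the spare ring where they are.

Things in the scene. Friction and masses are not known exactly. Their poses are not given: they have to be found in the camera images.
- clamp: one-hand bar clamp, 250 mm long, lying loose and flat on its side (0.6 kg). Origin: underside of the black housing (54 x 48, 30 mm high), below the bar. x points to the jaw tips (jaws reach 74 mm to +x; pistol grip and trigger point to -x), y along the bar to the far jaw, z up. It may slide a few mm when squeezed. A small release catch at the housing's rear (-y) is not needed
- grip: pistol grip of the clamp, rigid with the housing; same origin and axes as clamp. It spans x -92 to -20 mm, y -30 to -8, z 1 to 29, with a wider butt (y -34 to -4) from x -104 to -88. Its rear face (y = -30) is flat and takes one finger from x -84 to -34
- trigger: flat grey bar in front (+y) of the grip, 12 mm thick, z 6 to 24 mm, running 30 to 104 mm from its pivot along its own -x. Origin: the pivot, at x 18, y 11 mm in clamp. At rest its x axis is turned -0.13 rad about z against the clamp's; squeezed fully towards the grip, +0.13 rad (stop). Return spring, felt 76 mm from the pivot: 2.5 N at rest, 5 N squeezed. Springs out again when let go
- grip_point (a point): point on the flat rear (-y) face of the grip, 58 mm to -x of the clamp's origin, 15 mm above the table: one finger goes here. Axes as clamp
- trigger_point (a point): point on the front (+y) face of the trigger, 76 mm from its pivot, 15 mm above the table: the other finger goes here. Over grip and trigger the width is 57 mm at rest, about 37 mm fully squeezed; fingers come from above, closing along the clamp's y. The pads press with at most twice the finger force beyond the spring: 20 N here ends as 10 to 30 N on the box, over 40 N risks crushing it
- bar: steel bar (16 x 6 x 246 mm, toothed) with the black far jaw (22 mm thick, 90 wide, 30 high) at its +y end. Each full squeeze and release of the trigger draws it 8 mm (two ratchet teeth) to the clamp's -y and a pawl holds it; between teeth it backs off a little on release. Axes as clamp; its origin is the clamp's when fully open and moves to -y with it, 50 mm at most. Do not touch
- near_pad: soft pad on the housing's jaw, facing +y; same origin and axes as clamp. It spans x 32 to 72 mm, z 3 to 27 mm, its face is at y = 26 mm
- far_pad: soft pad on the far jaw, facing -y, 40 mm wide, 24 high; it sinks into the jaw by 1 mm per 10 N. Same axes as bar, its face lies 146 mm to +y of its origin, that is 120 mm from the near pad's face when fully open, 106 to 120 mm at the start
- near_pad_face (a point): middle of the near pad's face, 15 mm above the table
- far_pad_face (a point): middle of the far pad's face, 15 mm above the table; the pads just touch the box when this is 92 mm from near_pad_face
- filter_box: clear acrylic filter box, an open tray 84 (x) x 92 (y) x 30 (z) mm with 3 mm walls and a grey felt floor, about 0.13 kg, lying loose between the pads with its y along the bar and a few mm of air at each end. Origin: centre of its underside. The cemented end panel is the +y wall, 3 mm higher than the rest. More than 60 N from a pad crushes it
- clear_key_top (a point): centre of the top of the timer's clear key: small round key, 16 mm across, leftmost of the three seen from the robot (timer's +y side). All keys have their tops 36 mm above the table, 10 mm proud of the case, and lie 46 mm apart in a row along the timer's y. Site axes are the timer's
- minute_key_top (a point): centre of the top of the minute key: square, 20 x 20 mm, in the middle of the row
- start_key_top (a point): centre of the top of the start key: wide bar, 20 (x) x 36 (y) mm, at the timer's -y side
- clear_key (a joint): clear key's travel in m: 0 up, 0.0045 fully down (3.8 N); counts as pressed from 0.003; springs back
- minute_key (a joint): minute key's travel, likewise
- start_key (a joint): start key's travel, likewise
- timer: white bench timer, fixed in place, 94 (x) x 150 (y) x 26 (z) mm, dark blank display on its far (+x) half, the three grey keys on its near (-x) half 22 mm from the middle. Origin: centre of its underside. It stands to the left or to the right of the clamp
- bowl: white ceramic bowl with three black body caps, 140 mm across, 50 high, on the other side of the clamp from the timer; leave alone. Origin: centre of its underside
- lens_hood: dark silicone lens hood, flared tube 92 mm across and 40 high, beyond the clamp; leave alone. Origin: centre of its underside
- spare_ring: aluminium step-down ring, 82 mm across, 8 high, lying beyond the clamp; leave alone. Origin: centre of its underside
Things that resemble listed ones, but are neither listed nor needed, are in the scene too. Of the things like the filter_box, leave any that is blue or orange; of the rest the larger one is meant.

How it is judged:
By the outcome, as a careful person would: the job done as asked, in the order asked, and still so for the second after the job is handed in, while the arm keeps its last pose, push and grip.
It also fails if it takes over 58 s, if anything falls off the work surface, if the arm or the gripper's body presses on something with over 40 N, if the wrist force passes 120 N, or if a joint passes its speed limit or range.

ROBOT

A 7-joint arm with a two-finger parallel gripper is mounted at the origin on the work surface. World frame = base frame: x ahead of the robot, y to its left, z up, the work surface at z = 0. Lengths are in m, angles in rad, forces in N, time in s.
With the tool pointing down it reaches from about 0.425 to 0.95 m from the base axis. Payload 4.7 kg.
Tool frame: the origin (TCP) lies at the centre of the arm's flange, where the gripper is bolted on; the fingertips stand 173 mm ahead of it and the grasp point (between the pads) lies 155 mm ahead of it (robot.grasp_offset is the distance from the TCP to the grasp point, in m); z points along the fingers, y is the direction in which the jaws open and shut (so a half turn about z gives the same grasp; the last joint's range is limited). The gripper opens to 85 mm and grips with 20 to 120 N. Pads are 22 mm wide; open, the fingers measure 114 mm over their backs; the gripper's body (76 mm by 85 mm) begins 54 mm behind the grasp point. The pads swing forward as they close: fully open they stand 13 mm farther back than shut.
Start: joints at [-1.173, 0.469, -0.049, 1.532, 0.024, 1.141, -0.082], TCP at [0.279, 0.614, 0.405] pointing down, gripper open.
Joint ranges: [-2.59, 2.59], [-0.33, 1.99], [-1.39, 1.29], [0.1, 2.45], [-1.04, 4.18], [0.21, 1.99], [-2.66, 2.66]. Speed limits (rad/s): [2.57, 2.57, 3.14, 3.14, 3.14, 3.14, 3.14].

INTERFACE

Orientations are given as a unit quaternion [x, y, z, w].
In Python, from plant import robot gives the robot as it stands. Calls block until the motion is done:
- robot.goto(position, orientation): joint-space move of the TCP to a pose.
- robot.move_straight(position, rot=None, velocity=0.15): straight line of the TCP; rot=None keeps the orientation; velocity is the mean speed in m/s.
- robot.move_j(angles): joint-space move.
- robot.move_gripper(opening, grip_force=None): opening from 0.0 (shut) to 1.0 (fully open); grip_force is the grip in N (None keeps the last); returns when the fingers have stopped.
- robot.sleep(seconds).
- robot.inverse_kinematics(position, orientation): joint angles nearest the present ones, or None.
- robot.capture(name): name is "scene" or "side" or "wrist"; returns a dict with "pixels" (420x560x3 uint8, blue, green, red), "range_z" (420x560 float32, m along the optical axis (not along the pixel's ray), 0 where there is no reading), "mtx" (3x3 intrinsics, pixels), "R" (3x3) and "t" (3): a world point X has camera coordinates R X + t; the wrist camera has in their place "hand_eye" (4x4, takes a point from camera to tool coordinates, whose origin is the TCP and whose axes are the flange's). Camera axes: x right, y down, z forward; pixel columns grow to the right and rows downward; lengths in m; the calibration is good to about 2 mm. The wrist camera is an equidistant fisheye: a pixel r from the principal point sees the ray r / f radians off the axis. A picture is of the moment at which its call begins: read the wrist's pose just before it.
A pose or a line that the arm cannot do raises robot.Unreachable and nothing moves.
- robot.finish_job(): hands the job in, once; it reports no verdict.
Readings, each from a call of its own:
- robot.read_time_s(): time.
- robot.read_q(): joint angles.
- robot.read_qvel(): joint speeds.
- robot.read_joint_efforts(): joint torques, N m.
- robot.read_ee_pos(): TCP position.
- robot.read_tcp_rot(): TCP orientation.
- robot.read_contact_force(): force on the tool from outside, world axes, zero at the start.
- robot.read_wrist_torque(): the same for the moment, N m.
- robot.read_gripper_width(): opening from 0.0 (shut) to 1.0 (fully open).
Only numpy, scipy, OpenCV 4.12 (cv2) and the standard library are available. Lean on these libraries where they do the work, as an engineer would, in place of code of your own. Each camera call takes 0.05 s, during which the arm holds its last target.

## Working session

There is one attempt and no reset: what is moved stays moved. The work goes in short steps, each a Python script; the robot and the scene stay as the last script left them, time stands still between calls to the robot, and variables do not carry over. Pictures are saved under pics/ and viewed, and the job is handed in when it is done.

```bash
ls; mkdir -p pics; cat > shot.py <<'E'
import cv2,numpy as np,pickle
from plant import robot
def shot(name,tag):
    p=robot.read_ee_pos();q=robot.read_tcp_rot()
    d=robot.capture(name); d['p']=p;d['q']=q
    cv2.imwrite(f'pics/{tag}.png',d['pixels']); pickle.dump(dict(d),open(f'pics/{tag}.pkl','wb'))
    return d
E
python3 - <<'E'
from shot import *
for n in ("scene","side","wrist"):
    d=shot(n,n+"0"); print(n,d.get('R'),d.get('t'),d['mtx'])
    print(d.get('hand_eye'))
print(robot.read_time_s(),robot.read_ee_pos(),robot.read_tcp_rot(),robot.read_gripper_width(),robot.grasp_offset)
E
```

```text
pics
scene [[ 0.74277554  0.66922844 -0.02043996]
 [ 0.42561659 -0.49551722 -0.75717448]
 [-0.51685105  0.5537111  -0.6528928 ]] [-0.44877291 -0.21640981  1.46177059] [[401.89275724   0.         273.91365014]
 [  0.         401.89275724 205.83820126]
 [  0.           0.           1.        ]]
None
side [[-0.97355068 -0.22810931  0.0128538 ]
 [-0.13812816  0.54283918 -0.8283998 ]
 [ 0.18198816 -0.80826466 -0.55998977]] [0.57060719 0.11731612 0.83085363] [[400.13054564   0.         279.806992  ]
 [  0.         400.13054564 213.96993162]
 [  0.           0.           1.        ]]
None
wrist None None [[325.1922621    0.         280.07644666]
 [  0.         325.1922621  208.24906235]
 [  0.           0.           1.        ]]
[[ 7.26699153e-05 -9.57274810e-01 -2.89179758e-01  7.22892574e-02]
 [ 9.99999386e-01 -2.50195292e-04  1.07952065e-03 -5.71735787e-04]
 [-1.10574934e-03 -2.89179659e-01  9.57274204e-01  3.15236717e-02]
 [ 0.00000000e+00  0.00000000e+00  0.00000000e+00  1.00000000e+00]]
0.15 [0.27931559 0.61430548 0.40388313] [ 2.11781680e-01  9.77316700e-01 -7.52157780e-04 -1.48847389e-04] 1.0011276291622557 0.1547
```

View pics/scene0.png

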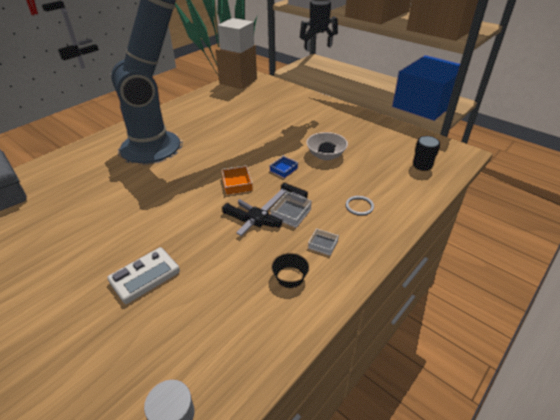

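View pics/side0.png

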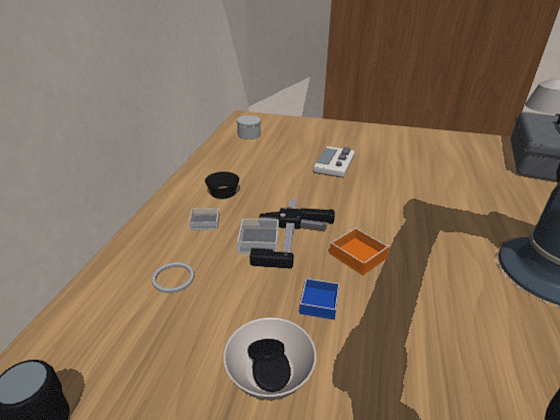

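View pics/wrist0.png

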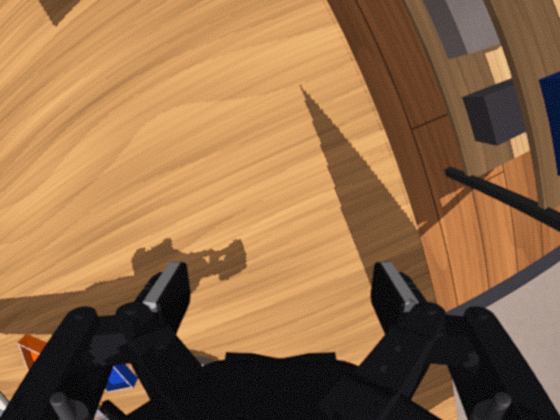

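Scene view: timer near (145,275), clamp housing near (258,213), clear box near (290,208). The smaller clear decoy is at (323,242), with the bowl at (327,148). I'll deproject these points.

```bash
cat >> shot.py <<'E'
def load(tag): return pickle.load(open(f'pics/{tag}.pkl','rb'))
from scipy.spatial.transform import Rotation as Ro
def cloud(d):
    h,w=d['range_z'].shape; u,v=np.meshgrid(np.arange(w),np.arange(h)); K=d['mtx']; z=d['range_z']
    c=np.stack([(u-K[0,2])/K[0,0]*z,(v-K[1,2])/K[1,1]*z,z],-1)
    return (c-d['t'])@d['R']
def wray(d,uv):
    "wrist pixel -> origin, dir in world"
    K=d['mtx']; uv=np.atleast_2d(uv).astype(float)
    x=(uv[:,0]-K[0,2])/K[0,0]; y=(uv[:,1]-K[1,2])/K[1,1]; th=np.hypot(x,y); s=np.where(th>1e-9,np.sin(th)/np.maximum(th,1e-9),1)
    r=np.stack([x*s,y*s,np.cos(th)],-1)
    H=d['hand_eye']; R=Ro.from_quat(d['q']).as_matrix()
    return R@H[:3,3]+d['p'], (R@H[:3,:3]@r.T).T
def wproj(d,X):
    X=np.atleast_2d(X); R=Ro.from_quat(d['q']).as_matrix(); H=d['hand_eye']
    c=((X-d['p'])@R-H[:3,3])@H[:3,:3]
    rho=np.hypot(c[:,0],c[:,1]); th=np.arctan2(rho,c[:,2]); K=d['mtx']
    return np.stack([K[0,2]+K[0,0]*th*c[:,0]/rho,K[1,2]+K[1,1]*th*c[:,1]/rho],-1)
def onplane(d,uv,z):
    o,r=wray(d,uv); return o+r*((z-o[2])/r[:,2])[:,None]
E
python3 - <<'E'
from shot import *
d=load('scene0');c=cloud(d)
for n,u,v in [('timer',145,275),('k1',122,273),('k2',139,265),('k3',155,256),('housing',258,213),('griptip',230,210),('farjaw',294,190),('box',290,208),('decoy',323,242),('bowl',327,148),('hood',290,270),('table',350,330)]:
    print(n,c[v,u].round(3),c[v-2:v+3,u-2:u+3].reshape(-1,3).std(0).round(3))
d=load('side0');c=cloud(d)
for n,u,v in [('k1',350,150),('k2',345,157),('k3',340,165),('housing',291,214),('griptip',325,215),('farjaw',272,258),('box',258,235)]:
    print(n,c[v,u].round(3))
E
```

```text
timer [ 0.52  -0.37   0.029] [0.004 0.004 0.001]
k1 [ 0.481 -0.406  0.038] [0.004 0.003 0.002]
k2 [ 0.49  -0.365  0.037] [0.003 0.003 0.003]
k3 [ 0.491 -0.32   0.033] [0.002 0.003 0.004]
housing [ 0.573 -0.031  0.03 ] [0.119 0.115 0.147]
griptip [ 0.501 -0.071  0.027] [0.005 0.002 0.004]
farjaw [0.584 0.113 0.031] [0.005 0.006 0.002]
box [0.609 0.066 0.005] [0.005 0.005 0.001]
decoy [0.765 0.017 0.005] [0.004 0.005 0.001]
bowl [0.53  0.352 0.04 ] [0.006 0.005 0.002]
hood [ 0.758 -0.111 -0.   ] [0.083 0.099 0.153]
table [ 0.919 -0.052 -0.172] [0.    0.009 0.014]
k1 [ 0.462 -0.424  0.027]
k2 [ 0.472 -0.366  0.029]
k3 [ 0.481 -0.312  0.027]
housing [ 0.565 -0.025  0.031]
griptip [ 0.488 -0.049  0.025]
farjaw [0.572 0.132 0.024]
box [0.628 0.04  0.006]
```

```bash
python3 - <<'E'
from shot import *
robot.goto([0.67,0.03,0.40],[0,1,0,0]); d=shot("wrist","w1"); print(robot.read_time_s(),d['p'],d['q'],robot.read_q())
robot.goto([0.59,-0.36,0.36],[0,1,0,0]); d=shot("wrist","w2"); print(robot.read_time_s(),d['p'],d['q'],robot.read_q())
E
```

```text
2.6917 [0.66995653 0.03141118 0.39992072] [-9.78297081e-04  9.99999450e-01  3.72379863e-04 -6.79347649e-05] [-0.24703213  0.46629608  0.19768595  1.56069622 -0.09872202  1.12446274
  1.54549346]
4.225 [ 0.59131325 -0.35800541  0.36006437] [-1.59875157e-03  9.99998428e-01  6.22974243e-04  4.48109902e-04] [ 0.29684552  0.53846086  0.27753776  1.55274052 -0.1622158   1.07278408
  2.18898204]
```

View pics/w1.png

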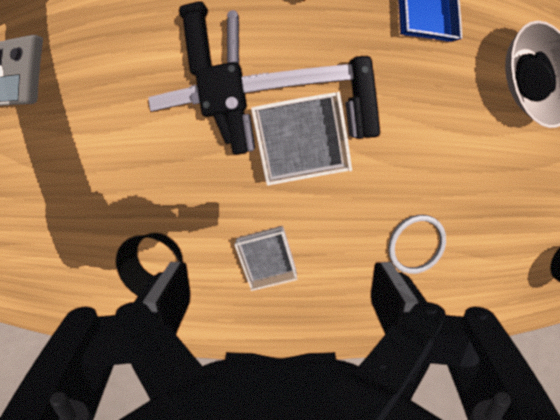

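View pics/w2.png

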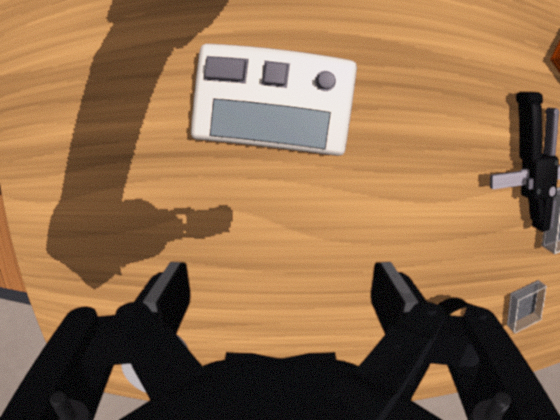

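Keys in w2: clear (326,80), minute (276,73), start (227,69). Next I'll enlarge the clamp and timer crops.

```bash
python3 - <<'E'
from shot import *
d=load('w2'); P=onplane(d,[(326,79.5),(276,73),(227,69)],0.036); print(P.round(4), np.linalg.norm(np.diff(P,axis=0),axis=1))
z=d['range_z']; print(z[73,276],z[79,326])
a=load('w1')['pixels'][0:190,140:390]; cv2.imwrite('pics/w1c.png',cv2.resize(a,None,fx=3.1,fy=3.1,interpolation=cv2.INTER_CUBIC))
a=load('w2')['pixels'][35:160,180:370]; cv2.imwrite('pics/w2c.png',cv2.resize(a,None,fx=4,fy=4,interpolation=cv2.INTER_CUBIC))
E
```

```text
[[ 0.4881 -0.318   0.036 ]
 [ 0.4831 -0.3624  0.036 ]
 [ 0.4785 -0.4059  0.036 ]] [0.04459793 0.04376302]
0.27122954 0.27083504
```

View pics/w1c.png

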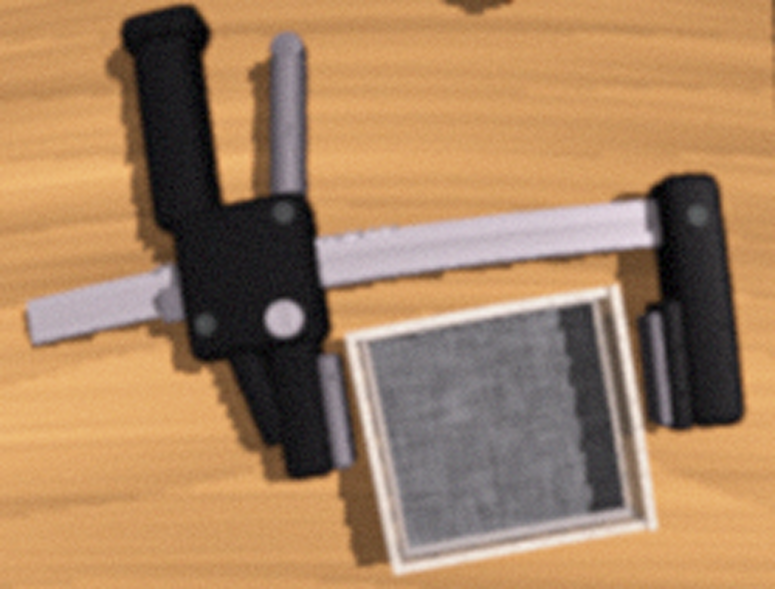

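View pics/w2c.png

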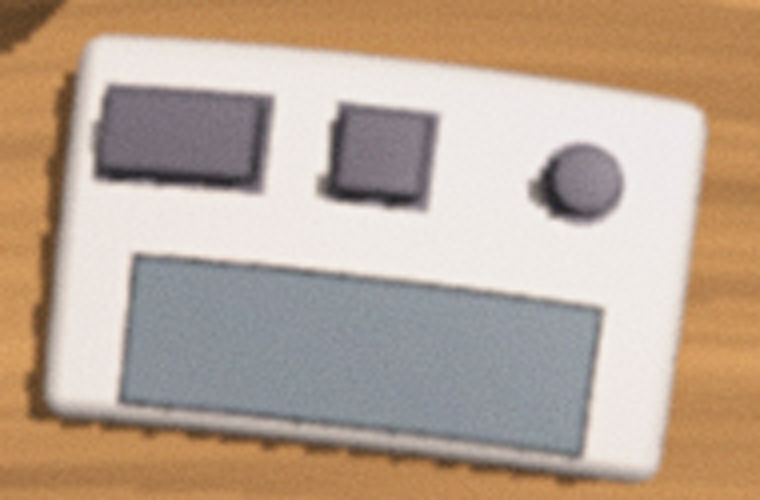

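Key spacing comes out at about 45 mm against 46 expected, which is fine. Pressing the keys with the gripper shut, guarded by force.

```bash
python3 - <<'E'
from shot import *
d=load('w2'); P=onplane(d,[(326.3,80),(276.7,72.3),(225.5,68)],0.036); print(P.round(4), np.linalg.norm(np.diff(P,axis=0),axis=1))
q=[0,1,0,0]
robot.move_gripper(0.0); print(robot.read_time_s(),robot.read_gripper_width())
H=0.036+0.173
for i,p in enumerate(P):
    (robot.goto if i==0 else lambda a,b:robot.move_straight(a,b,0.2))([p[0],p[1],H+0.014],q)
    robot.move_straight([p[0],p[1],H+0.004],velocity=0.1)
    robot.sleep(0.1); b=robot.read_contact_force()[2]; z=H+0.001; log=[]
    while z>H-0.010:
        robot.move_straight([p[0],p[1],z],velocity=0.03); robot.sleep(0.05)
        f=robot.read_contact_force()[2]-b; log.append((round((robot.read_ee_pos()[2]-H)*1e3,2),round(f,2)))
        if f>5: break
        z-=0.001
    print(i,round(b,2),log,robot.read_time_s())
    robot.sleep(0.1)
    robot.move_straight([p[0],p[1],H+0.014],velocity=0.15)
    print(robot.read_contact_force()[2])
print(robot.read_time_s())
E
```

```text
[[ 0.4885 -0.3178  0.036 ]
 [ 0.4824 -0.3617  0.036 ]
 [ 0.4775 -0.4072  0.036 ]] [0.04439491 0.04575908]
4.9917 0.0003467157090897487
0 0.3 [(np.float64(1.03), np.float64(0.37)), (np.float64(0.21), np.float64(1.81)), (np.float64(-0.89), np.float64(2.03)), (np.float64(-1.89), np.float64(2.55)), (np.float64(-2.91), np.float64(2.91)), (np.float64(-3.92), np.float64(4.03)), (np.float64(-4.08), np.float64(8.67))] 8.175
0.07506698049160448
1 -0.44 [(np.float64(1.04), np.float64(0.99)), (np.float64(0.29), np.float64(2.0)), (np.float64(-0.84), np.float64(3.21)), (np.float64(-1.91), np.float64(2.31)), (np.float64(-2.88), np.float64(4.07)), (np.float64(-3.87), np.float64(3.58)), (np.float64(-4.06), np.float64(10.32))] 11.375
0.040239656029366105
2 0.93 [(np.float64(1.07), np.float64(-0.88)), (np.float64(0.29), np.float64(0.47)), (np.float64(-0.85), np.float64(1.19)), (np.float64(-1.89), np.float64(1.45)), (np.float64(-2.89), np.float64(2.46)), (np.float64(-3.88), np.float64(2.5)), (np.float64(-4.05), np.float64(7.65))] 14.575
-0.4222790956285708
14.95
```

All three keys bottomed in order (stop at about 4 mm travel) and were released. Now I'll fit the clamp pose from w1.

```bash
cat > fit.py <<'E'
from shot import *
from scipy.optimize import least_squares
def T(p,X):
    c,s=np.cos(p[2]),np.sin(p[2]); X=np.atleast_2d(X).astype(float)/1e3
    return np.stack([p[0]+c*X[:,0]-s*X[:,1],p[1]+s*X[:,0]+c*X[:,1],X[:,2]],-1)
def edges(d,tp,sh,img,s,off):
    def poly(X,col):
        px=((wproj(d,T(tp,X))-off)*s).astype(int); cv2.polylines(img,[px.reshape(-1,1,2)],True,col,1)
    R=lambda x0,x1,y0,y1,z:[(x0,y0,z),(x1,y0,z),(x1,y1,z),(x0,y1,z)]
    poly(R(-27,27,-24,24,30),(0,255,0)); poly(R(-92,-20,-30,-8,29),(0,255,255)); poly(R(-104,-88,-34,-4,29),(0,255,255))
    poly(R(32,72,22,26,27),(255,0,255)); poly(R(32,72,146-sh,150-sh,27),(255,0,255))
    return poly
def trig(a): # trigger outline top
    c,s=np.cos(a),np.sin(a); L=[(-104,-6),(-30,-6),(-30,6),(-104,6)]
    return [(18+c*x-s*y,11+s*x+c*y,24) for x,y in L]
E
python3 - <<'E'
from fit import *
d=load('w1')
cor=[((-27,24,30),(312,194)),((27,24,30),(329,347)),((27,-24,30),(193,360)),((-104,-34,29),(124,18)),((-104,-4,29),(206,6)),((32,26,27),(336,352)),((72,26,27),(353,467))]
X=[c[0] for c in cor]; U=np.array([c[1] for c in cor])/3.1+[140,0]
f=lambda p:(wproj(d,T(p,X))-U).ravel()
r=least_squares(f,[0.565,-0.03,0.1],loss='soft_l1'); p=r.x; print(p, r.fun.reshape(-1,2).round(1))
np.save('clamp.npy',p)
a=d['pixels'][0:190,140:390]; img=cv2.resize(a,None,fx=3.1,fy=3.1,interpolation=cv2.INTER_CUBIC)
# bar shift from far pad pixel (645,315) crop top corner of pad face
best=min(range(0,30),key=lambda sh:np.abs(wproj(d,T(p,[(72,146-sh,27)]))[0,0]-(140+660/3.1)))
print('shift',best)
poly=edges(d,p,best,img,3.1,np.array([140,0])); poly(trig(-0.13),(255,255,0))
cv2.imwrite('pics/fit1.png',img)
print('grip pt',T(p,[(-58,-30,15)]))
E
```

```text
[ 0.57181779 -0.03081181  0.11838085] [[-0.5 -1.7]
 [ 0.4 -0.4]
 [-0.7  2.2]
 [-0.5 -1.6]
 [ 0.  -3.5]
 [ 0.9  2.5]
 [ 0.3  2.9]]
shift 14
grip pt [[ 0.51776686 -0.0674519   0.015     ]]
```

View pics/fit1.png

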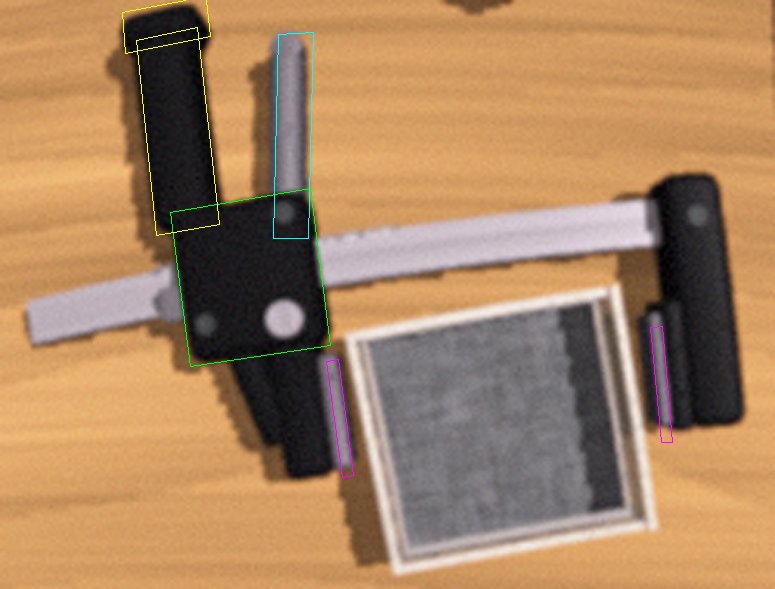

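```bash
python3 - <<'E'
from fit import *
p=np.load('clamp.npy'); q=(Ro.from_euler('z',p[2])*Ro.from_quat([0,1,0,0])).as_quat()
c=T(p,[(-58,-1.5,0)])[0]
robot.goto([c[0],c[1],0.30],q); robot.move_gripper(1.0); d=shot('wrist','w3'); print(robot.read_time_s(),d['p'],d['q'],robot.read_q().round(2))
a=d['pixels'][100:290,150:400]; img=cv2.resize(a,None,fx=3.1,fy=3.1,interpolation=cv2.INTER_CUBIC)
cv2.imwrite('pics/w3c.png',img.copy())
poly=edges(d,p,14,img,3.1,np.array([150,100])); poly(trig(-0.13),(255,255,0))
cv2.imwrite('pics/fit3.png',img)
E
```

```text
17.1917 [ 0.51439641 -0.03911987  0.3000016 ] [-5.92051049e-02  9.98245839e-01 -3.35852931e-06  8.34394050e-06] [-0.19  0.34  0.23  2.03 -0.11  0.79  1.79]
```

View pics/fit3.png

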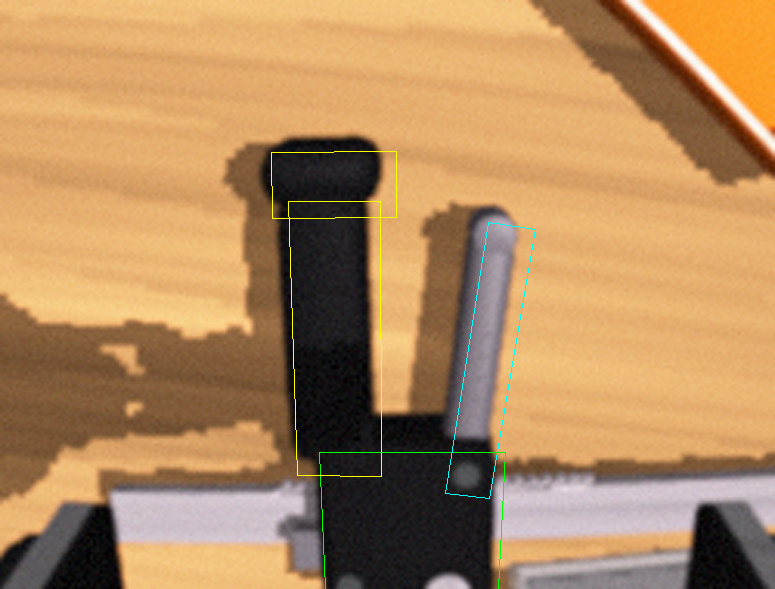

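View pics/w3.png

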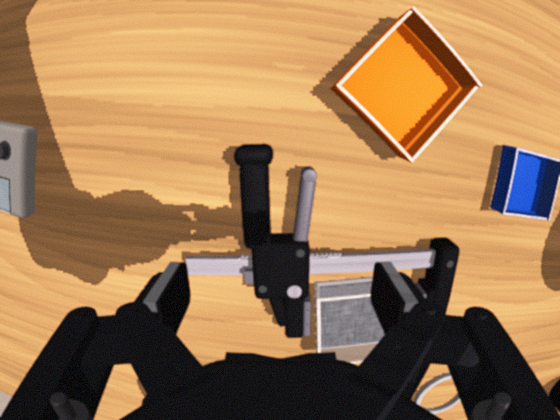

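The fit is off by a few mm here, and yaw is about 0.04 too low. I'll enlarge with more contrast to refine it.

```bash
python3 - <<'E'
from shot import *
d=load('w3'); a=d['pixels'][140:270,225:325]; b=(255*(a/255.)**0.45).astype(np.uint8)
img=cv2.resize(b,None,fx=4.6,fy=4.6,interpolation=cv2.INTER_CUBIC)
for k in range(0,100,10): cv2.putText(img,str(225+k),(int(k*4.6),8),0,.3,(0,0,255)); img[:12:,int(k*4.6)]=(0,0,255)
for k in range(0,130,10): cv2.putText(img,str(140+k),(0,int(k*4.6)+4),0,.3,(0,0,255))
cv2.imwrite('pics/w3d.png',img)
E
```

```text
(no output)
```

View pics/w3d.png

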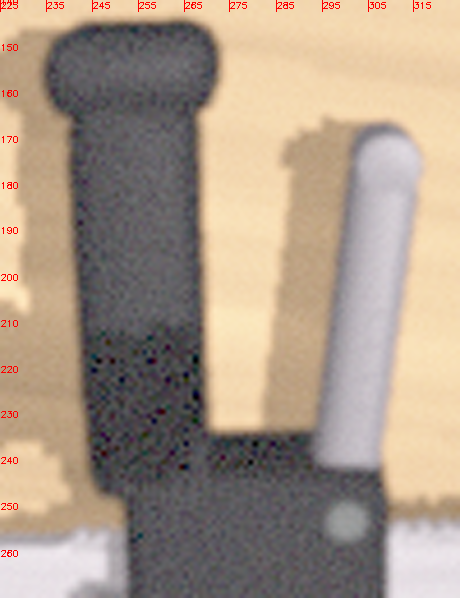

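```bash
cat > fit3.py <<'E'
from fit import *
def run(d,obs,p0,dzfree=True,ang=-0.13):
    def f(p):
        out=[]
        for (u,v),z,ax,val,fr in obs:
            P=onplane(d,[(u,v)],z/1e3+p[3])[0]*1e3
            c,s=np.cos(p[2]),np.sin(p[2]); dx,dy=P[0]-p[0]*1e3,P[1]-p[1]*1e3
            X=np.array([c*dx+s*dy,-s*dx+c*dy])
            if fr=='t':
                c,s=np.cos(ang),np.sin(ang); X=X-[18,11]; X=np.array([c*X[0]+s*X[1],-s*X[0]+c*X[1]])
            out.append(X[ax]-val)
        return np.array(out+[p[3]*1e3/(4 if dzfree else 1e-3)])
    r=least_squares(f,list(p0)+[0],x_scale=[.01,.01,.1,.01],loss='soft_l1'); return r.x,f(r.x)
E
python3 - <<'E'
from fit3 import *
d=load('w3'); p=np.load('clamp.npy')
c=lambda u,v:(225+u/4.6,140+v/4.6)
obs=[(c(300,468),30,0,-27,'c'),(c(260,433),0,0,-27,'c'),(c(130,550),30,1,-24,'c'),(c(385,530),30,1,24,'c'),
(c(46,70),29,1,-34,'c'),(c(217,70),1,1,-4,'c'),(c(72,150),29,1,-30,'c'),(c(95,440),29,1,-30,'c'),(c(197,150),1,1,-8,'c'),(c(206,430),1,1,-8,'c'),
(c(420,180),24,1,6,'t'),(c(382,440),24,1,6,'t'),(c(350,200),6,1,-6,'t'),(c(313,440),6,1,-6,'t'),(c(385,125),6,0,-104,'t'),(c(130,24),1,0,-104,'c')]
for free in (True,False):
    x,r=run(d,obs,p,free); print(x.round(4),r.round(1))
    if free: np.save('clamp2.npy',x)
x=np.load('clamp2.npy')
print('grip pt',T(x,[(-58,-30,15)]), 'ctr',T(x,[(-58,-1.5,15)]))
E
```

```text
[ 0.5723 -0.0321  0.1424 -0.0067] [-1.2  3.7  0.8 -0.9  0.8 -1.5  0.5  1.6 -1.7 -1.8 -0.2 -0.5  1.8  0.6
 -0.  -0.3 -1.7]
[ 0.5713 -0.0325  0.1397 -0.    ] [-2.9  2.2  1.7 -1.3  1.7 -1.3  1.4  2.6 -1.3 -1.3 -1.  -1.1  1.4  0.3
 -0.1  0.2 -0. ]
grip pt [[ 0.51917454 -0.07001313  0.015     ]] ctr [[ 0.51512991 -0.04180159  0.015     ]]
```

```bash
python3 - <<'E'
from fit import *
x=np.load('clamp2.npy'); yaw=0.141; q=(Ro.from_euler('z',yaw)*Ro.from_quat([0,1,0,0])).as_quat()
c=T(x,[(-58,-1.5,0)])[0]
robot.move_straight([c[0],c[1],0.177],q,velocity=0.12)
print(robot.read_time_s(),robot.read_contact_force().round(1))
robot.move_gripper(0.72,20); d=shot('wrist','w4'); print(robot.read_time_s(),robot.read_gripper_width(),robot.read_contact_force().round(1),robot.read_ee_pos())
E
```

```text
18.3667 [ 0.8  0.7 -0.1]
18.7833 0.719063324593697 [-1.3 -0.3 -0.6] [ 0.51518643 -0.04176108  0.1772121 ]
```

View pics/w4.png

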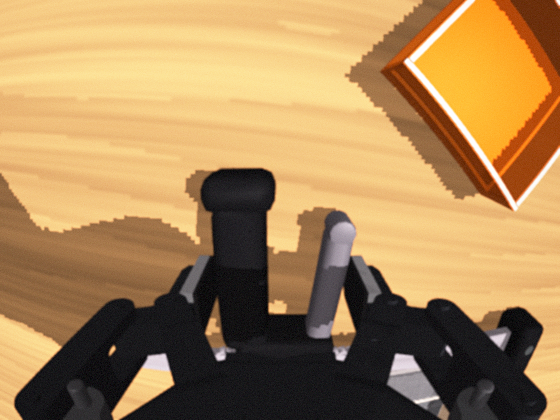

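Both fingers straddle grip and trigger (grip at x≈215, trigger at x≈345), with about a 1 mm gap on each side. First staged stroke now, with the arm following the shifting centre.

```bash
cat > pump.py <<'E'
from fit import *
x=np.load('clamp2.npy'); yaw=0.141; q=(Ro.from_euler('z',yaw)*Ro.from_quat([0,1,0,0])).as_quat()
ey=np.array([-np.sin(yaw),np.cos(yaw),0])
c0=T(x,[(-58,-1.5,0)])[0]; c0[2]=0.177
def arm(off): robot.move_straight(c0+ey*off,velocity=0.1)
def st(tag): print(tag,'t',round(robot.read_time_s(),2),'w',round(robot.read_gripper_width()*85,1),'F',robot.read_contact_force().round(1))
W=[0.61,0.54,0.47,0.42]
def squeeze(v=True):
    for w in W:
        robot.move_gripper(w,20); arm(-(57-max(w*85,37))/2)
        if v: st('sq')
def release(v=True):
    for w in (0.52,0.62,0.72):
        robot.move_gripper(w,20); arm(-max(0,(57-w*85)/2))
    if v: st('rel')
E
python3 - <<'E'
from pump import *
squeeze(); shot('side','s1'); release(); shot('side','s2'); shot('wrist','w5')
print(robot.read_time_s())
for t in('s1','s2'):
    a=load(t)['pixels'][180:290,190:350]; cv2.imwrite(f'pics/{t}c.png',cv2.resize(a,None,fx=2.5,fy=2.5))
a=np.vstack([cv2.imread('pics/s1c.png'),cv2.imread('pics/s2c.png')]); b=cv2.resize(load('w5')['pixels'],None,fx=.7,fy=.7); 
h=max(a.shape[0],b.shape[0]); o=np.zeros((h,a.shape[1]+b.shape[1],3),np.uint8); o[:a.shape[0],:a.shape[1]]=a;o[:b.shape[0],a.shape[1]:]=b; cv2.imwrite('pics/m1.png',o); print(o.shape)
E
```

```text
Traceback (most recent call last):
  File "pump.py", line 10, in squeeze
    robot.move_gripper(w,20); arm(-(57-max(w*85,37))/2)
                              ~~~^^^^^^^^^^^^^^^^^^^^^^
  File "pump.py", line 5, in arm
    def arm(off): robot.move_straight(c0+ey*off,velocity=0.1)
                  ~~~~~~~~~~~~~~~~~~~^^^^^^^^^^^^^^^^^^^^^^^^
plant.Unreachable: the arm cannot follow that straight line within its joint ranges
```

Units bug: the offset was in mm, and the move was refused, so nothing happened. Fixing it.

```bash
sed -i 's/ey\*off/ey*off\/1000/' pump.py && cat > mont.py <<'E'
from shot import *
def mont(s,w,out):
    a=np.vstack([cv2.resize(load(t)['pixels'][180:290,190:350],None,fx=2.5,fy=2.5) for t in s]); b=cv2.resize(load(w)['pixels'],None,fx=.7,fy=.7)
    h=max(a.shape[0],b.shape[0]); o=np.zeros((h,a.shape[1]+b.shape[1],3),np.uint8); o[:a.shape[0],:a.shape[1]]=a;o[:b.shape[0],a.shape[1]:]=b; cv2.imwrite(f'pics/{out}.png',o)
E
python3 - <<'E'
from pump import *
from mont import mont
st('start'); squeeze(); shot('side','s1'); release(); shot('side','s2'); shot('wrist','w5')
mont(['s1','s2'],'w5','m1')
E
```

```text
start t 19.04 w 52.4 F [-0.9 -2.3  5.2]
sq t 19.51 w 51.8 F [-0.9  1.1  3.7]
sq t 19.99 w 45.6 F [-1.2  1.7  4.9]
sq t 20.48 w 40.4 F [-0.7  3.   6.7]
sq t 20.94 w 37.2 F [-2.3  3.3  9.7]
rel t 22.48 w 61.2 F [ 0.7 -0.7  0.4]
```

View pics/m1.png

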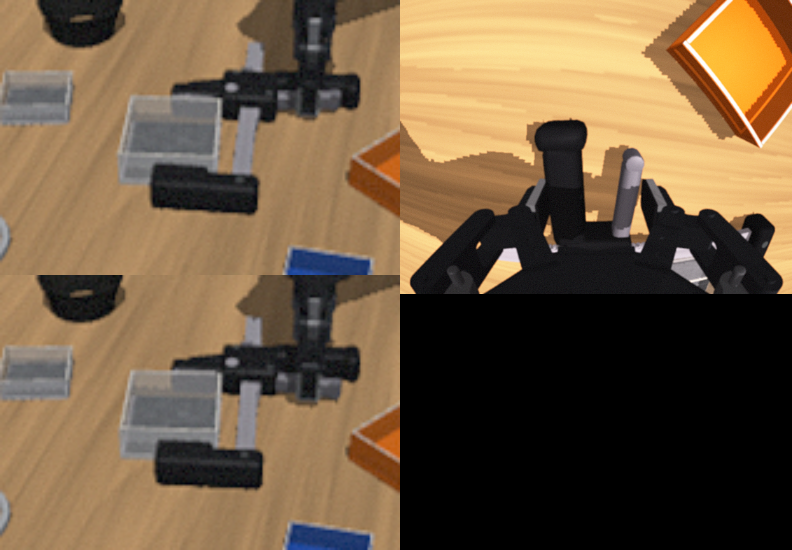

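Stroke 1 reached the full squeeze (37 mm) and the jaw came in. Second stroke, with the arm offset following the measured width.

```bash
cat >> pump.py <<'E'
def arm(off): robot.move_straight(c0+ey*off/1000+np.array([0,0,0.003*min(1,-off/10)]),velocity=0.1)
def squeeze(v=True):
    for w in W:
        robot.move_gripper(w,20); m=robot.read_gripper_width()*85
        arm(-max(0,57-m)/2)
        if v: st(f'sq cmd {w*85:.1f} got {m:.1f}')
        if m>w*85+1.5 and m>38.5: print('stall'); return True
    return False
E
python3 - <<'E'
from pump import *
from mont import mont
print(squeeze()); shot('side','s3'); shot('scene','c3'); shot('wrist','w6'); mont(['s2','s3'],'w6','m2')
st('end')
E
```

```text
sq cmd 51.9 got 51.9 t 23.09 w 52.1 F [-1.5 -0.9  3.6]
sq cmd 45.9 got 46.1 t 23.57 w 46.5 F [0.  0.6 2.2]
sq cmd 39.9 got 40.3 t 24.06 w 39.9 F [ 0.5  0.  -1.2]
sq cmd 35.7 got 38.6 t 24.52 w 38.4 F [-0.4  0.1 -3. ]
stall
True
end t 24.68 w 38.8 F [-0.3  0.1 -3.5]
```

View pics/m2.png

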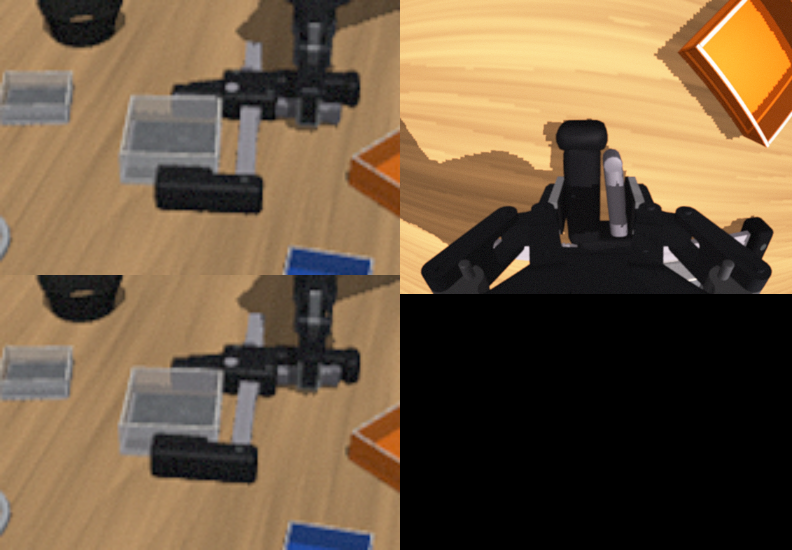

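Width stalled at 38.6 mm against 37.2 mm in the free stroke, so it's unclear whether the pads press. I'll measure the gap.

```bash
python3 - <<'E'
from shot import *
def crop(t,y0,y1,x0,x1,s): return cv2.resize((255*(load(t)['pixels'][y0:y1,x0:x1]/255.)**0.6).astype(np.uint8),None,fx=s,fy=s,interpolation=cv2.INTER_CUBIC)
a=np.hstack([crop('s2',195,280,230,310,5),crop('s3',195,280,230,310,5)])
cv2.imwrite('pics/z1.png',a)
b=np.hstack([crop('scene0',170,240,240,320,4.9),crop('c3',170,240,240,320,4.9)]); cv2.imwrite('pics/z2.png',b)
E
```

```text
(no output)
```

View pics/z1.png

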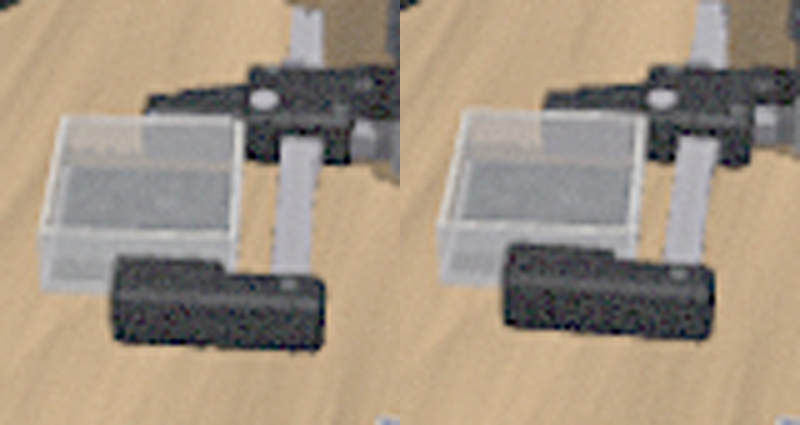

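View pics/z2.png

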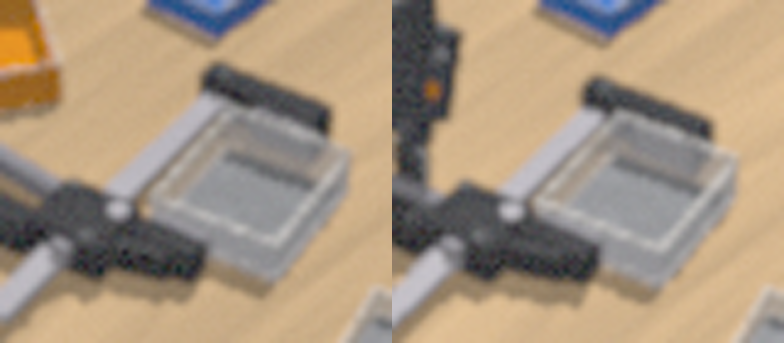

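The box shifted about 1 px with the far jaw, which suggests contact, but the trigger is only ~1.5 mm from its stop. A release and re-squeeze should settle it: if the box is pinched, the trigger must stall clearly earlier.

```bash
python3 - <<'E'
from pump import *
from mont import mont
release(); print(squeeze()); robot.sleep(0.3); st('end'); shot('side','s4'); shot('wrist','w7'); mont(['s3','s4'],'w7','m3')
st('end'); print(robot.read_ee_pos())
E
```

```text
rel t 26.16 w 61.2 F [-0.7 -0.1  0.3]
sq cmd 51.9 got 51.9 t 26.67 w 51.8 F [-0.7 -0.7  3.3]
sq cmd 45.9 got 46.2 t 27.15 w 46.0 F [-1.4 -0.8  3. ]
sq cmd 39.9 got 43.6 t 27.68 w 42.6 F [-2.7 -0.8  5.5]
stall
True
end t 27.98 w 42.6 F [-1.9 -0.3  6.8]
end t 28.07 w 42.8 F [-2.4  0.2  5. ]
[ 0.51598726 -0.04825602  0.1790722 ]
```

View pics/m3.png

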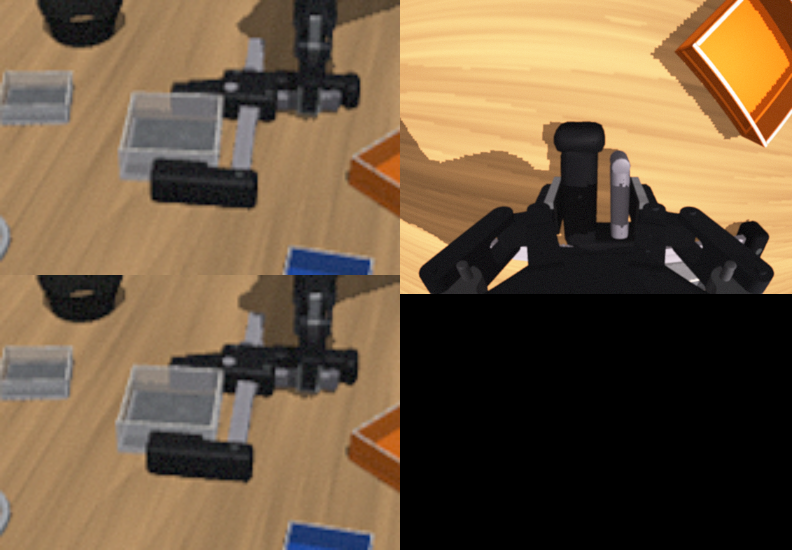

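The re-squeeze stalls at 42.7 mm, well short of the 37 mm stop, so the box is what resists. I'll make sure the gripper is held at its 20 N limit with a deeper target and check it stays there.

```bash
python3 - <<'E'
from pump import *
robot.move_gripper(0.42,20); st('deep')
for _ in range(4): robot.sleep(0.4); st('hold')
shot('scene','c5'); shot('side','s5')
def crop(t,y0,y1,x0,x1,s): return cv2.resize((255*(load(t)['pixels'][y0:y1,x0:x1]/255.)**0.6).astype(np.uint8),None,fx=s,fy=s,interpolation=cv2.INTER_CUBIC)
cv2.imwrite('pics/z5.png',np.hstack([crop('s5',195,275,230,310,4.9),crop('c5',165,245,240,320,4.9)]))
E
```

```text
deep t 28.29 w 42.7 F [-1.9  0.3  5.3]
hold t 28.69 w 42.5 F [-2.2 -0.4  5.5]
hold t 29.09 w 42.7 F [-2.1 -1.1  5.3]
hold t 29.49 w 42.7 F [-2.1 -0.6  4.9]
hold t 29.89 w 42.3 F [-1.7 -1.4  5. ]
```

View pics/z5.png

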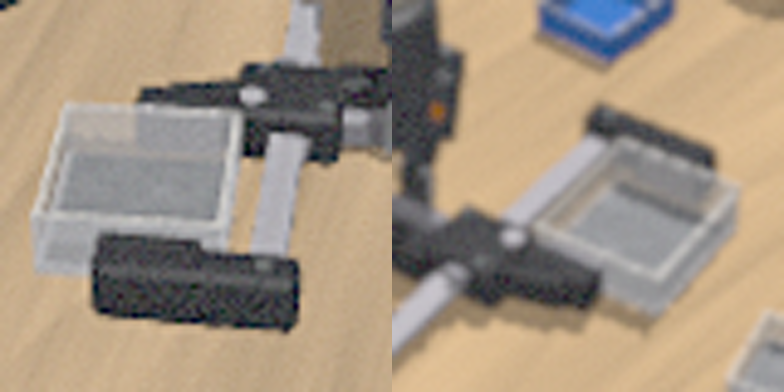

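The hold is steady at 42.5 mm. The far jaw is against the box, and everything lies flat. Handing in.

```bash
python3 - <<'E'
from pump import *
st('pre'); robot.finish_job()
E
```

```text
pre t 29.99 w 42.6 F [-1.  -0.5  5.3]
the job is handed in; nothing more can be done
```

The job is handed in at about 30 s of robot time, with the trigger held squeezed at the 20 N grip setting and the box pinched between the pads.

- **Timer keys:** I pressed clear, minute and start one at a time. Each went to its end stop, about 4 mm down with 8–10 N at the stop, and the tool force returned to about zero after each.
- **Clamp:** I made one full stroke, then a second that stalled at 38.6 mm over grip and trigger. That was too close to the 37 mm stop to be sure the box was pinched, so I released and squeezed again.
- **Final hold:** The last squeeze stalled at 42.6 mm and stayed there for the 2 s I watched. That is well short of the stop, so I take it that the box is what resists. The wrist force was about 5 N. In the last pictures the far jaw is against the box, and clamp and box lie flat.
- **Other objects:** I never moved near the bowl, hood or ring. I did not check their positions separately at the end.

**Disagreements and gaps:**
- The camera fits left 1–3 mm of residual error.
- The last stall came later in the stroke than the ratchet figures suggest; I had expected about 48 mm.
- I did not measure the force on the pads. I infer 10–30 N from the grip setting.
- One script had a mm/m mistake, but the robot refused that move.

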